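# Latch the sample case shut

### The arm

A 6-joint arm with a two-finger parallel gripper is mounted at the origin on the work surface. World frame = base frame: x ahead of the robot, y to its left, z up, the work surface at z = 0. Lengths are in m, angles in rad, forces in N, time in s.
With the tool pointing down it reaches from about 0.35 to 0.925 m from the base axis. Payload 6.4 kg.
Tool frame: the origin (TCP) lies at the very end of the fingers, on their centre line; the grasp point (between the pads) lies 19 mm behind it; z points along the fingers, y is the line along which they close (so a half turn about z gives the same grasp; the last joint's range is limited). The gripper opens to 85 mm and grips with 20 to 120 N. Pads are 22 mm wide; open, the fingers measure 114 mm over their backs; the gripper's body (76 mm by 85 mm) begins 54 mm behind the grasp point. The pads swing forward as they close: fully open they stand 13 mm farther back than shut.
Start: joints at [1.114, 0.245, 1.558, -0, 1.339, -0.174], TCP at [0.181, 0.624, 0.231] pointing down, gripper open.
Joint ranges: [-3.13, 3.13], [-1.02, 2.26], [0.13, 2.54], [-0.95, 4.09], [0.21, 2.88], [-2.74, 2.74]. Speed limits (rad/s): [2.57, 2.57, 3.14, 3.14, 3.14, 3.14].

### API

Orientations are given as a 3x3 rotation matrix whose columns are the frame's x, y, z axes.
In Python, from cell import env, eyes gives the robot as it stands.
- The arm moves only by the shell command python3 -m crank 'ROWS' [FORCE]. ROWS is JSON, a list of rows, each a list of 3 entries, a list of its own where there are three numbers: the finger opening in mm, from 0 to 85.4, then the shift along the tool's x, y, z in mm, then the turn about the tool's z in degrees. In form: [[gripper, [dx, dy, dz], yaw], ...]. A call has 1 to 12 rows; each row is the pose to reach, as a shift and turn from the pose commanded when the call began, along the tool's axes at that moment; what a row does not reach only later rows make up. A row lasts 1/10 s, in which the tool goes at most 50 mm and 8.59 degrees, less where a joint would pass 70% of its speed; a pose out of reach is approached as far as the arm can. A call with a gripper value outside its range is refused whole. The fingers move at their own pace and stop on an object; FORCE is the grip in N (left out, the last holds). Time passes only in rows, so rows that repeat a pose let the fingers close. It gives the time, the measured TCP pose, the force, the opening and the grip force at its end, in the units of the state.
- env.read_state(): the state, without advancing time (a new reading comes with each control period).
- eyes.capture(name): name is "scene" or "top" or "wrist"; returns a dict with "frame" (400x640x3 uint8, blue, green, red), "camera_matrix" (3x3 intrinsics, pixels), "distortion" ([k1, k2, p1, p2, k3] as OpenCV has them; the pictures are not rectified), "rvec" (rotation vector, rad) and "tvec" (3), from world to camera coordinates, as OpenCV has them. Camera axes: x right, y down, z forward; pixel columns grow to the right and rows downward; lengths in m; the calibration is good to about 2 mm. A picture is of the moment at which its call begins. There is no depth.
- env.sign_off(): hands the job in; it is judged then, once.
The state is a dict: "t": time; "joints": joint angles; "qd": joint speeds; "joint_efforts": joint torques, N m; "position": TCP position; "ee_rot": TCP orientation; "ft_force": force on the tool from outside, world axes, zero at the start; "moment": the same for the moment, N m; "width": finger opening in m; "grip_force": force on a finger pad.
Only numpy, scipy, OpenCV 4.12 (cv2) and the standard library are available. Lean on these libraries where they do the work, as an engineer would, in place of code of your own. Each camera call takes 0.05 s, during which the arm holds its last target. There are 200 camera calls.

### The job

The sample transport case stands with its lid slightly ajar on its rubber seal and its toggle latch undone. Lift the red lever, swing the steel loop over so that its bar lies behind the lip of the keeper on the lid, then press the lever fully down so that the latch pulls the lid tight and stays shut. Leave the bottle, the tip box and the tube rack standing where they are.

Things in the scene. Friction and masses are not known exactly. Their poses are not given: they have to be found in the camera images.
- case: White transport case with a grey lid, 200 (its x) x 220 (its y) x 182 mm high, fixed on the bench. Origin: centre of its underside; z up; its own -x axis points straight out of the face that carries the latch (the face lies at x = -0.100). A black carrying handle on the lid rises to 201 mm. The lever pivot is a level axis along the case's y at x = -0.134, y = 0, z = 0.105, held between two steel cheeks (to y = +-31 mm, x = -0.142).
- lever (a joint): Angle of the latch lever, rad: 0 = fully down (shut), growing as its end is lifted outwards and up, stop at 1.70. With the lever at q its handle points from the pivot at an angle 0.60 + q from straight down, tilted outwards (case -x). Friction of about 0.1 N m holds it wherever it is left. The loop can pass over the keeper's lip only when the lever is raised beyond about 1.3.
- lever_end (a point): Centre of the red round bar at the end of the lever, 85 mm from the lever pivot; the bar is 14 mm thick and 46 mm long, along the case's y axis, with free ends; a red plate 40 mm wide leads to it from the pivot.
- bail (a joint): Angle of the steel wire loop (bail) relative to the lever, rad: 0 = leaning back on its stop over the lever handle (it falls there by its weight), growing as it swings up and over towards the lid. The loop points from its own pivot at 1.10 + lever + bail from straight down, tilted outwards; past straight up (3.14) it falls inwards towards the lid. It swings freely.
- bail_bar (a point): Centre of the cross bar at the loop's free end: steel, 9 mm thick, 36 mm long along the case's y axis. The loop's side wires are 35 mm apart over their outsides. The bar lies 72 mm from the loop's pivot, which sits on the lever 24 mm from the lever pivot in the direction 0.25 + lever from straight down, tilted outwards.
- keeper_seat (a point): Where the bar's centre comes to lie when hooked: in the valley of the steel keeper on the lid, between the lid's front face (9.5 mm behind this point) and the keeper's lip (17 mm wide, its inner face 6.5 mm in front of this point, its top 2.5 mm above this point; 4.5 mm thick). The lid's front face rises 35 mm above this point. Moves with the lid.
- lid (a joint): Angle of the lid about its hinge along the back, rad: 0 = tight shut; on its springy seal it rests ajar at about 0.03 (front edge 6 to 7 mm up). The seal needs about 20 N at the keeper to be pressed shut; the latch does this, it takes only about 5 to 10 N at the lever's end. Past its dead point the lever stays down by itself.
- amber_bottle: Bystander: brown bottle with a yellow band, diameter 64, height 130 mm, origin under its centre, z up.
- tip_box: Bystander: blue pipette tip box with a clear top, 120 (x) x 82 (y) x 65 mm, origin under its centre, z up.
- tube_rack: Bystander: white rack with four capped tubes, 70 (x) x 150 (y) x 96 mm, origin under its centre, z up.

How it is judged:
On the way:
1. the loop's bar lies behind the lip of the keeper (x of bail_bar in the frame of keeper_seat above -0.005 m and z of bail_bar in the frame of keeper_seat between -0.01 and 0.03 m), for 0.2 s.
At the end, for the whole second after the job is handed in: The lever is fully down (within 0.12 rad) and still, the loop's bar lies in the keeper (within 9 mm of its seat) and the lid is pulled tight (within 0.012 rad of shut, about 2.5 mm at the front), with the robot clear of everything (value of joint lever below 0.12 rad and value of joint lid below 0.012 rad and distance between bail_bar and keeper_seat below 0.009 m and velocity of joint lever below 0.05 rad/s); the robot touches nothing.
It fails at once if a bystander is pushed more than 30 mm or tipped (distance of any of amber_bottle, tip_box, tube_rack from where it was at the start of the episode above 0.03 m or angle between any of amber_bottle, tip_box, tube_rack's own z axis and vertical above 0.5 rad).
It also fails if it takes over 59 s, if anything falls off the work surface, if the arm or the gripper's body presses on something with over 40 N, if the wrist force passes 120 N, or if a joint passes its speed limit or range.

## Working session

There is one attempt and no reset: what is moved stays moved. The work goes in short steps, Python scripts to look and compute and a shell command to move; the robot and the scene stay as the last step left them, time stands still between calls to the robot, and variables do not carry over. Pictures are saved under pics/ and viewed, at most 10 in all, crops included, and the job is handed in when it is done.

```bash
ls; mkdir -p pics; cat > h.py <<'E'
import numpy as np, cv2
from cell import env, eyes
def cap(n,f=None):
    c=eyes.capture(n)
    if f: cv2.imwrite('pics/'+f,c['frame'])
    return c
def ray(c,uv):
    p=cv2.undistortPoints(np.array([[uv]],float),c['camera_matrix'],c['distortion'])[0,0]
    R=cv2.Rodrigues(c['rvec'])[0]; o=-R.T@np.ravel(c['tvec']); d=R.T@np.array([p[0],p[1],1]); return o,d/np.linalg.norm(d)
def onz(c,uv,z):
    o,d=ray(c,uv); return o+d*(z-o[2])/d[2]
def tri(rs):
    A=sum(np.eye(3)-np.outer(d,d) for o,d in rs); b=sum((np.eye(3)-np.outer(d,d))@o for o,d in rs); return np.linalg.solve(A,b)
def proj(c,P): return cv2.projectPoints(np.array(P,float).reshape(-1,3),c['rvec'],c['tvec'],c['camera_matrix'],c['distortion'])[0][:,0]
E
python3 - <<'E'
from h import *
import pickle
d={n:cap(n,n+'0.png') for n in('scene','top')}
pickle.dump(d,open('c0.pkl','wb'))
s=env.read_state();print(s['t'],s['position'],s['ee_rot'])
for n in d: print(n,-cv2.Rodrigues(d[n]['rvec'])[0].T@np.ravel(d[n]['tvec']))
E
```

```text
pics
0.1 [0.18113573 0.62371204 0.23025989] [[-9.60285731e-01  2.79017265e-01 -8.24738458e-04]
 [ 2.79018286e-01  9.60284375e-01 -1.64799866e-03]
 [ 3.32163376e-04 -1.81266671e-03 -9.99998302e-01]]
scene [1.03225388 0.8880071  0.859326  ]
top [0.45808519 0.00090049 0.85601523]
```

View pics/scene0.png

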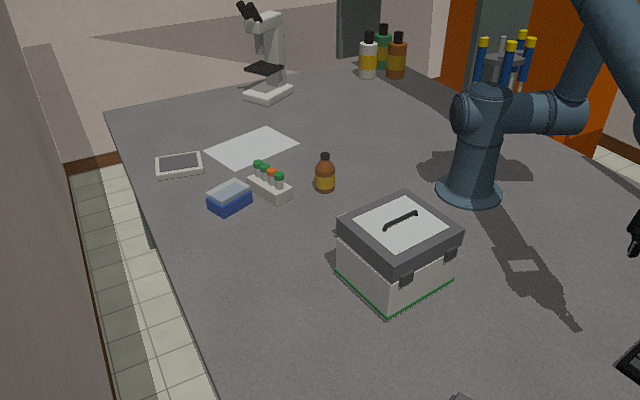

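View pics/top0.png

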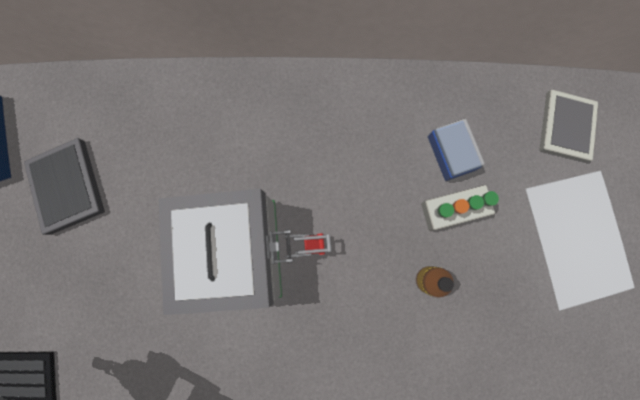

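The scene view shows the case, with the latch on its far side. In the top view the latch is at about (315,243), pointing image right (world -y). The bottle (437,282), rack (462,207) and tip box (457,150) are more than 100 px to its right.

```bash
python3 - <<'E'
from h import *
import pickle
c=pickle.load(open('c0.pkl','rb'))['top']
f=c['frame']
cv2.imwrite('pics/z.png',cv2.resize(f[175:325,150:350],None,fx=4,fy=4,interpolation=cv2.INTER_CUBIC))
g=f.astype(int)
w=((g.min(2)>185)).astype(np.uint8); w[:, :150]=0; w[:,300:]=0
n,l,s,_=cv2.connectedComponentsWithStats(w); i=1+s[1:,4].argmax()
cn=max(cv2.findContours((l==i).astype(np.uint8),0,1)[0],key=cv2.contourArea)
b=cv2.boxPoints(cv2.minAreaRect(cn)); print(b)
for p in b: print(onz(c,p,.186))
r=((g[:,:,2]>120)&(g[:,:,1]<60)&(g[:,:,0]<60)); ys,xs=np.nonzero(r); k=(abs(xs-315)<40)&(abs(ys-243)<30); print(xs[k].min(),xs[k].max(),ys[k].min(),ys[k].max())
print(onz(c,(437,282),0),onz(c,(462,207),.09),onz(c,(457,150),.065))
for p in [(162,195),(265,190),(270,307),(163,312)]: print(p,onz(c,p,.184))
E
```

```text
[[169.30864 208.36133]
 [246.45796 203.46298]
 [252.24464 294.60352]
 [175.09532 299.50186]]
[0.532865   0.30127091 0.186     ]
[0.54539021 0.15300173 0.186     ]
[0.3777608  0.13470049 0.186     ]
[0.36343929 0.27875701 0.186     ]
306 323 239 253
[ 0.39438204 -0.25880544  0.        ] [ 0.56030405 -0.28750457  0.09      ] [ 0.69338383 -0.28929841  0.065     ]
(162, 195) [0.55857089 0.31873371 0.184     ]
(265, 190) [0.57202783 0.11941979 0.184     ]
(270, 307) [0.35623717 0.10160116 0.184     ]
(163, 312) [0.33924479 0.30155674 0.184     ]
```

View pics/z.png

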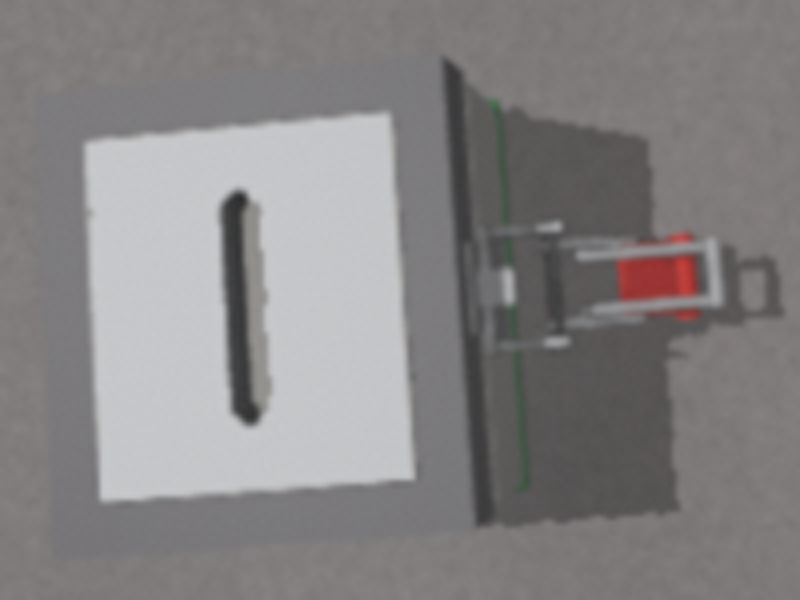

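The crop shows the lid corners at crop (445,57), (478,525), (38,97) and (55,557). The red end bar is at (685,275) and the bail bar at (713,270), lying back over the lever.

```bash
cat >> h.py <<'E'
def fitcase(c,px):
    # px: lid top corners front(+y? far x), front(near), back far, back near ; front z .188 back .182
    P=[onz(c,p,z)[:2] for p,z in zip(px,(.188,.188,.182,.182))]
    o=np.mean(P,0); ex=(P[2]+P[3]-P[0]-P[1]); ey=(P[1]+P[3]-P[0]-P[2])
    a=np.angle(complex(*ex)); b=np.angle(complex(*ey))-np.pi/2; print('yaws',a,b,'sizes',[np.linalg.norm(P[i]-P[j])for i,j in((0,1),(2,3),(0,2),(1,3))])
    return o,a,b
def pt(o,yaw,p):
    cc,ss=np.cos(yaw),np.sin(yaw); return np.array([o[0]+cc*p[0]-ss*p[1],o[1]+ss*p[0]+cc*p[1],p[2]])
def end(q): a=.6+q; return (-.134-.085*np.sin(a),0,.105-.085*np.cos(a))
def bail(q,b):
    a=.25+q; g=1.1+q+b; return (-.134-.024*np.sin(a)-.072*np.sin(g),0,.105-.024*np.cos(a)-.072*np.cos(g))
E
python3 - <<'E'
from h import *
import pickle
c=pickle.load(open('c0.pkl','rb'))['top']
px=[(150+u/4-.4,175+v/4-.4) for u,v in [(445,57),(478,525),(38,97),(55,557)]]
o,a,b=fitcase(c,px); yaw=(a*220+b*200)/420 if abs(a-b)<.1 else None; print(o,yaw)
if yaw is None: yaw=b
print('end px',[(q,proj(c,pt(o,yaw,end(q))).round(1).tolist(),proj(c,pt(o,yaw,bail(q,0))).round(1).tolist()) for q in np.arange(0,1.7,.2)])
print('seen',(150+685/4-.4,175+275/4-.4),(150+713/4-.4,175+270/4-.4))
print('seatpx',proj(c,pt(o,yaw,(-.1095,0,.1535))),proj(c,pt(o,yaw,(-.1,.11,0))),proj(c,pt(o,yaw,(-.1,-.11,0))))
E
```

```text
yaws 1.6846970359555564 -4.603046220258914 sizes [np.float64(0.21586940402190966), np.float64(0.2169963569770306), np.float64(0.1994531963087669), np.float64(0.20023342612100165)]
[0.4547582  0.21395815] None
end px [(np.float64(0.0), [[312.4, 244.6]], [[322.1, 243.6]]), (np.float64(0.2), [[318.0, 244.0]], [[326.4, 243.1]]), (np.float64(0.4), [[322.7, 243.5]], [[329.5, 242.6]]), (np.float64(0.6000000000000001), [[326.2, 243.0]], [[331.0, 242.3]]), (np.float64(0.8), [[328.3, 242.6]], [[330.9, 242.1]]), (np.float64(1.0), [[328.9, 242.3]], [[329.0, 242.0]]), (np.float64(1.2000000000000002), [[327.9, 242.2]], [[325.2, 242.1]]), (np.float64(1.4000000000000001), [[325.1, 242.2]], [[319.7, 242.3]]), (np.float64(1.6), [[320.7, 242.4]], [[312.6, 242.8]])]
seen (320.85, 243.35) (327.85, 242.1)
seatpx [[272.71554912 246.52088817]] [[281.7988447  295.16901842]] [[275.00016248 201.83790714]]
```

```bash
cat >> h.py <<'E'
O=np.array([.4548,.2140]); YAW=1.682
def toshift(p,yawc=YAW):  # shift in mm in tool axes now to reach case point p with tcp
    s=env.read_state(); R=np.array(s['ee_rot']); 
    return (R.T@(pt(O,YAW,p)-np.array(s['position']))*1000).round(1)
E
python3 - <<'E'
from h import *
e=end(.3); print(e, pt(O,YAW,(e[0]-.006,0,.28)), toshift((e[0]-.006,0,.28)))
print(toshift((e[0]-.006,0,.22)))
E
```

```text
(np.float64(-0.2005827873183361), 0, np.float64(0.05216315269699351)) [0.47772545 0.00869322 0.28      ] [-456.4 -507.9  -49. ]
[-456.4 -507.8   11. ]
```

```bash
python3 -m crank '[[85,[0,0,-60],0],[85,[-40,-45,-60],8],[85,[-76,-85,-60],16],[85,[-112,-125,-60],24],[85,[-148,-165,-60],32],[85,[-184,-205,-60],40],[85,[-220,-245,-60],48],[85,[-256,-285,-60],56],[85,[-292,-325,-60],64],[85,[-328,-365,-60],67.4],[85,[-362,-403,-60],67.4],[85,[-362,-403,-60],67.4]]'
python3 - <<'E'
from h import *
s=env.read_state();print(s['joints'],s['ft_force'])
R=np.array(s['ee_rot']);print(np.degrees(np.arctan2(R[1,0],R[0,0])))
e=end(.3);print(toshift((e[0]-.006,0,.22)))
E
```

```text
t: 1.3
position: [0.4169, 0.1339, 0.2911]
ee_rot: [[-0.11, 0.994, 0.0], [0.994, 0.11, -0.0], [-0.0, 0.0, -1.0]]
ft_force: [-0.2, 0.5, -0.6]
width: 0.0851
grip_force: 0.0
[ 5.08063369e-02 -3.28867352e-01  2.00478069e+00 -1.15192886e-04
  1.46553597e+00 -5.96854717e-02] [-0.17059149  0.46774467 -0.55264499]
96.33140679482048
[-131.2   46.6   71.1]
```

```bash
python3 -m crank '[[85,[-45,16,0],0],[85,[-90,32,0],0],[85,[-131,46,30],0],[85,[-131,46,60],0],[85,[-131,46,60],0],[85,[-131,46,60],0]]'
python3 - <<'E'
from h import *
c=cap('wrist','w1.png')
e=end(.3)
for p in [(e[0],.023,e[2]),(e[0],-.023,e[2]),bail(.3,0),(-.1095,0,.1535),(-.142,.031,.105),(-.142,-.031,.105)]: print(proj(c,pt(O,YAW,p)))
print(toshift((e[0],0,e[2])), -cv2.Rodrigues(c['rvec'])[0].T@np.ravel(c['tvec']))
E
```

```text
t: 1.9
position: [0.4764, 0.0114, 0.2312]
ee_rot: [[-0.112, 0.994, -0.001], [0.994, 0.112, 0.0], [0.001, -0.001, -1.0]]
ft_force: [-0.3, 0.7, 0.4]
width: 0.0853
grip_force: 0.0
[[296.89311595 175.6275259 ]]
[[342.79065748 175.65134626]]
[[319.89110744 197.33854493]]
[[320.74430512  66.96843454]]
[[281.38406776 117.38173904]]
[[359.10382269 117.39862424]]
[  3.1   0.  180.3] [0.46811668 0.0820612  0.37315689]
```

View pics/w1.png

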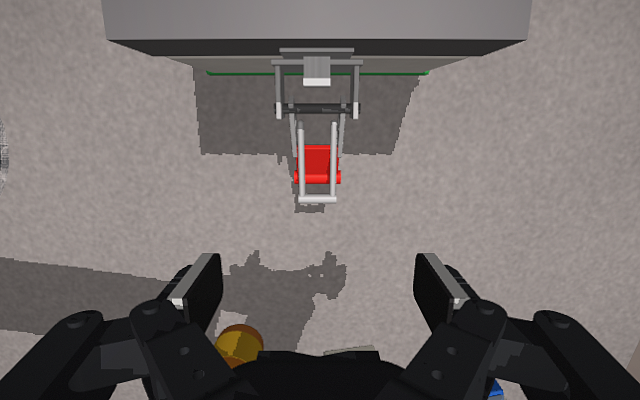

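Wrist view: the red bar ends are at (294,178) and (341,178), the bail bar at (317,199), the cheeks at (279,118) and (356,118), and the keeper at about (317,70). Everything sits about 2.4 mm towards case +y of my estimate, and q is about 0.33. I'll correct for that and grip the bar's ends.

```bash
sed -i 's/^O=.*; YAW/O=np.array([.4524,.2137]); YAW/' h.py; python3 - <<'E'
from h import *
e=end(.33); print(toshift((e[0]-.006,0,e[2]-.019)))
E
```

```text
[ -4.5  -2.4 197.3]
```

```bash
python3 -m crank '[[80,[-4,-2,45],0],[80,[-4,-2,90],0],[80,[-4,-2,135],0],[80,[-4,-2,165],0],[80,[-4,-2,185],0],[80,[-4,-2,196],0],[80,[-4,-2,196],0],[80,[-4,-2,196],0]]' 40
python3 - <<'E'
from h import *
e=end(.33); print(toshift((e[0]-.006,0,e[2]-.019)))
E
python3 -m crank '[[40,[0,0,0],0],[40,[0,0,0],0],[40,[0,0,0],0],[40,[0,0,0],0],[40,[0,0,0],0],[40,[0,0,0],0],[40,[0,0,0],0]]' 40
python3 - <<'E'
from h import *
c=cap('wrist','w2.png')
s=env.read_state()
p=np.array(s['position']);d=p[:2]-O;print('case tcp',np.cos(YAW)*d[0]+np.sin(YAW)*d[1],-np.sin(YAW)*d[0]+np.cos(YAW)*d[1],p[2])
for p in [end(.33),bail(.33,0)]: print(proj(c,pt(O,YAW,p)))
E
```

```text
t: 2.75
position: [0.4768, 0.007, 0.037]
ee_rot: [[-0.112, 0.994, 0.003], [0.994, 0.112, -0.001], [-0.001, 0.003, -1.0]]
ft_force: [-0.1, -0.4, 0.5]
width: 0.0802
grip_force: 0.0
[-0.  -1.3  1.8]
t: 3.45
position: [0.4759, 0.0074, 0.0358]
ee_rot: [[-0.111, 0.994, 0.001], [0.994, 0.111, 0.001], [0.001, 0.001, -1.0]]
ft_force: [0.9, 4.9, 5.9]
width: 0.0452
grip_force: 41.0
case tcp -0.2076930543189776 -0.0004426342472652507 0.035787736559545896
[[318.37371269 267.62503736]]
[[318.50798772 333.26648383]]
```

View pics/w2.png

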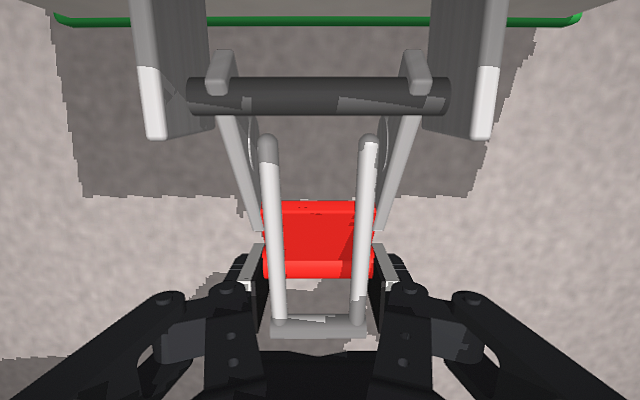

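The end bar is gripped: opening 45 mm, with red bar at row 269 as predicted. Next I'll work out the lifting arc.

```bash
python3 - <<'E'
from h import *
a=np.array(end(.33))
for q in np.linspace(.33,1.62,13)[1:]:
    d=(np.array(end(q))-a)*1000; print(round(q,2),d[0].round(1),-d[2].round(1))
E
```

```text
0.44 -5.1 -7.6
0.55 -9.3 -15.7
0.65 -12.6 -24.2
0.76 -15.0 -33.0
0.87 -16.4 -42.1
0.98 -16.9 -51.2
1.08 -16.3 -60.3
1.19 -14.8 -69.3
1.3 -12.4 -78.1
1.4 -9.0 -86.6
1.51 -4.7 -94.6
1.62 0.4 -102.2
```

```bash
python3 -m crank '[[40,[-5,0,-8],0],[40,[-9,0,-16],0],[40,[-13,0,-24],0],[40,[-15,0,-33],0],[40,[-16,0,-42],0],[40,[-17,0,-51],0],[40,[-16,0,-60],0],[40,[-15,0,-69],0],[40,[-12,0,-78],0],[40,[-9,0,-87],0],[40,[-5,0,-95],0],[40,[0,0,-102],0]]'
python3 -m crank '[[40,[1,0,-1],0],[40,[1,0,-1],0],[40,[1,0,-1],0]]'
python3 - <<'E'
from h import *
cap('top','t3.png');c=cap('wrist','w3.png')
for p in [end(1.62),bail(1.62,0),(-.1095,0,.1535)]: print(proj(c,pt(O,YAW,p)))
E
```

```text
t: 4.7
position: [0.476, 0.0058, 0.1371]
ee_rot: [[-0.112, 0.994, 0.002], [0.994, 0.112, -0.003], [-0.004, 0.002, -1.0]]
ft_force: [5.7, -2.6, -4.6]
width: 0.0447
grip_force: 41.5
t: 5.0
position: [0.4759, 0.0067, 0.1383]
ee_rot: [[-0.112, 0.994, 0.002], [0.994, 0.112, -0.003], [-0.003, 0.002, -1.0]]
ft_force: [2.9, -4.2, -0.5]
width: 0.0444
grip_force: 42.0
[[318.54709218 265.13356381]]
[[318.80431978 254.4435104 ]]
[[318.83274216  23.10376858]]
```

View pics/w3.png

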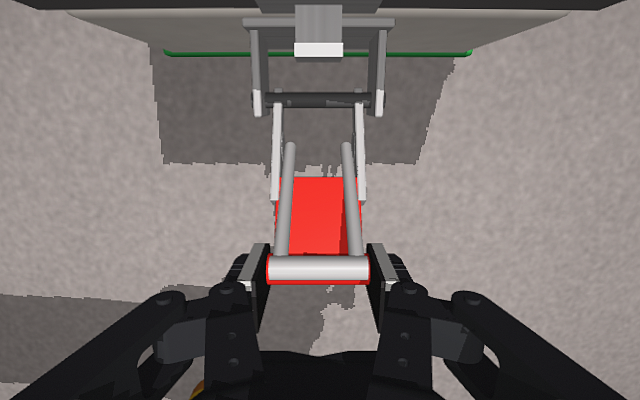

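The lever is up at about q=1.55. The bail bar at (318,268) lies over the red bar, which is held between the pads. I'll raise it a little more towards the stop, open and go up.

```bash
python3 -m crank '[[40,[3,0,-3],0],[40,[6,0,-6],0],[40,[6,0,-6],0],[40,[6,0,-6],0]]'
python3 -m crank '[[80,[0,0,0],0],[80,[0,0,0],0],[80,[0,0,0],0],[80,[0,0,0],0],[80,[0,0,-40],0],[80,[0,0,-80],0],[80,[-10,0,-100],0],[80,[-10,0,-100],0]]'
python3 - <<'E'
from h import *
c=cap('wrist','w4.png')
for q in (1.4,1.5,1.6,1.7): print(q,proj(c,[pt(O,YAW,p) for p in [end(q),bail(q,0)]]).round(0).tolist(), (np.array([end(q),bail(q,0)])*1000).round(0)[:,[0,2]].tolist())
E
```

```text
t: 5.5
position: [0.4753, 0.0125, 0.1446]
ee_rot: [[-0.111, 0.994, 0.002], [0.994, 0.111, -0.003], [-0.003, 0.002, -1.0]]
ft_force: [3.0, -4.7, 0.3]
width: 0.0445
grip_force: 42.1
t: 6.3
position: [0.4776, 0.0031, 0.2481]
ee_rot: [[-0.111, 0.994, 0.007], [0.994, 0.111, -0.002], [-0.003, 0.007, -1.0]]
ft_force: [0.9, 0.1, 0.2]
width: 0.08
grip_force: 0.0
1.4 [[316.0, 197.0], [316.0, 192.0]] [[-211.0, 140.0], [-201.0, 165.0]]
1.5 [[316.0, 194.0], [316.0, 186.0]] [[-207.0, 148.0], [-195.0, 171.0]]
1.6 [[316.0, 191.0], [316.0, 178.0]] [[-203.0, 155.0], [-188.0, 177.0]]
1.7 [[316.0, 186.0], [316.0, 168.0]] [[-197.0, 162.0], [-180.0, 182.0]]
```

View pics/w4.png

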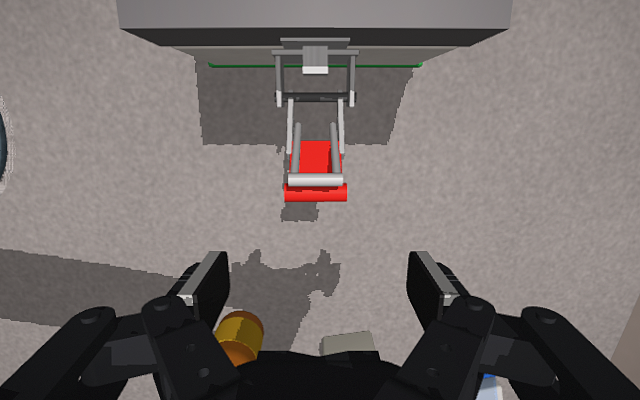

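The red bar is at (316,192) and the bail bar at (316,180), so q is about 1.58. Next: close the fingers and come in just outside the bail bar.

```bash
python3 - <<'E'
from h import *
print(toshift((-.217,0,.169)),toshift((-.142,0,.169)))
E
```

```text
[-5.5 -0.7 76.5] [69.5 -0.7 76.5]
```

```bash
python3 -m crank '[[0,[-10,0,0],0],[0,[-10,0,0],0],[0,[-10,0,0],0],[0,[-10,0,0],0],[0,[-10,0,0],0],[0,[-10,0,0],0],[0,[-10,0,30],0],[0,[-8,0,60],0],[0,[-6,0,75],0],[0,[-6,0,76],0],[0,[-6,0,76],0],[0,[-6,0,76],0]]' 40
python3 - <<'E'
from h import *
print(toshift((-.217,0,.169)),toshift((-.142,0,.169)))
E
```

```text
t: 7.55
position: [0.4773, -0.0023, 0.1698]
ee_rot: [[-0.111, 0.994, 0.003], [0.994, 0.111, -0.001], [-0.001, 0.002, -1.0]]
ft_force: [1.1, -0.1, -0.1]
width: 0.0001
grip_force: 0.0
[ 0.4 -0.8  0.8] [75.4 -0.7  0.7]
```

```bash
python3 -m crank '[[0,[6,0,0],0],[0,[14,0,0],0],[0,[22,0,0],0],[0,[30,0,0],0],[0,[38,0,0],0],[0,[46,0,0],0],[0,[54,0,0],0],[0,[62,0,0],0],[0,[70,0,0],0],[0,[75,0,0],0],[0,[75,0,0],0],[0,[75,0,0],0]]'
python3 -m crank '[[0,[-15,0,-20],0],[0,[-40,0,-40],0],[0,[-70,0,-50],0],[0,[-70,0,-50],0],[0,[-70,0,-50],0]]'
python3 - <<'E'
from h import *
c=cap('wrist','w5.png')
for q in (1.4,1.5,1.6,1.7): print(q,proj(c,[pt(O,YAW,p) for p in [end(q)]]).round(0).tolist())
print(proj(c,[pt(O,YAW,p) for p in [(-.1095,0,.163),(-.1205,0,.156)]]))
E
```

```text
t: 8.75
position: [0.468, 0.0726, 0.1683]
ee_rot: [[-0.112, 0.994, -0.0], [0.994, 0.112, -0.0], [-0.0, -0.0, -1.0]]
ft_force: [-0.2, -0.6, 0.1]
width: -0.0002
grip_force: 0.0
t: 9.25
position: [0.4758, 0.0024, 0.2183]
ee_rot: [[-0.11, 0.994, 0.0], [0.994, 0.11, 0.0], [0.0, 0.0, -1.0]]
ft_force: [-0.2, -0.1, -0.6]
width: 0.0001
grip_force: 0.0
1.4 [[319.0, 208.0]]
1.5 [[319.0, 206.0]]
1.6 [[319.0, 202.0]]
1.7 [[319.0, 197.0]]
[[319.10781007  45.37220012]
 [319.08296445  67.89221364]]
```

View pics/w5.png

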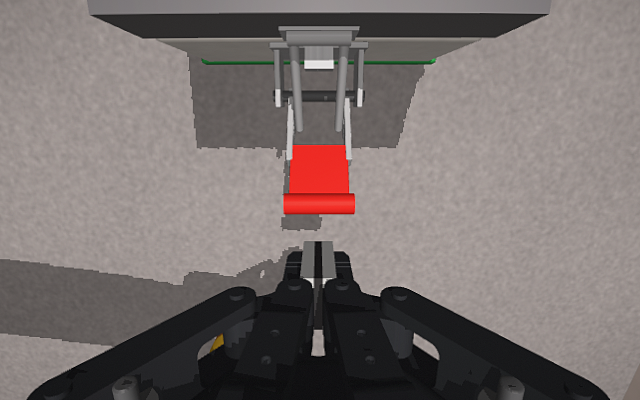

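The bail bar is now at about (319,37), behind the lip whose front edge is at (319,65). The lever is still at about 1.59, with its bar at row 203. I'll regrip the lever ends and lower along the arc.

```bash
python3 - <<'E'
from h import *
a=np.array(end(1.58)); print(toshift((a[0]-.006,0,a[2]-.019)))
for q in np.linspace(1.58,0,19)[1:]:
    d=(np.array(end(q))-a)*1000; print(round(q,2),d[0].round(),-d[2].round())
E
```

```text
[ 2.2  0.6 83.1]
1.49 -4.0 6.0
1.4 -7.0 13.0
1.32 -10.0 20.0
1.23 -12.0 27.0
1.14 -14.0 34.0
1.05 -15.0 42.0
0.97 -15.0 49.0
0.88 -15.0 57.0
0.79 -14.0 64.0
0.7 -12.0 71.0
0.61 -10.0 78.0
0.53 -7.0 85.0
0.44 -4.0 92.0
0.35 1.0 98.0
0.26 5.0 104.0
0.18 10.0 109.0
0.09 16.0 114.0
0.0 22.0 119.0
```

```bash
python3 -m crank '[[80,[2,1,0],0],[80,[2,1,0],0],[80,[2,1,0],0],[80,[2,1,0],0],[80,[2,1,0],0],[80,[2,1,35],0],[80,[2,1,65],0],[80,[2,1,83],0],[80,[2,1,83],0],[80,[2,1,83],0]]' 60
python3 -m crank '[[40,[0,0,0],0],[40,[0,0,0],0],[40,[0,0,0],0],[40,[0,0,0],0],[40,[0,0,0],0],[40,[0,0,0],0]]' 60
```

```text
t: 10.3
position: [0.4768, 0.005, 0.1357]
ee_rot: [[-0.111, 0.994, 0.0], [0.994, 0.111, -0.0], [-0.0, 0.0, -1.0]]
ft_force: [-0.3, -0.4, 0.6]
width: 0.08
grip_force: 0.0
t: 10.9
position: [0.4764, 0.0041, 0.1363]
ee_rot: [[-0.112, 0.994, -0.001], [0.994, 0.112, -0.003], [-0.002, -0.001, -1.0]]
ft_force: [-4.9, -5.0, 4.2]
width: 0.0446
grip_force: 60.4
```

```bash
python3 -m crank '[[40,[-4,0,6],0],[40,[-7,0,13],0],[40,[-10,0,20],0],[40,[-12,0,27],0],[40,[-14,0,34],0],[40,[-15,0,42],0],[40,[-15,0,42],0]]'
python3 - <<'E'
from h import *
c=cap('wrist','w6.png')
for q in (.95,1.05,1.15): print(q,proj(c,[pt(O,YAW,p) for p in [end(q)]]).round(0).tolist())
print(proj(c,[pt(O,YAW,p) for p in [(-.1095,0,.1535),(-.1205,0,.156)]]))
E
```

```text
t: 11.6
position: [0.478, -0.0111, 0.0936]
ee_rot: [[-0.111, 0.994, -0.001], [0.994, 0.111, -0.002], [-0.002, -0.001, -1.0]]
ft_force: [-3.2, -5.5, 2.9]
width: 0.0445
grip_force: 63.6
0.95 [[318.0, 255.0]]
1.05 [[318.0, 263.0]]
1.15 [[318.0, 271.0]]
[[ 317.98622069 -124.03083375]
 [ 317.96113857  -67.90285307]]
```

View pics/w6.png

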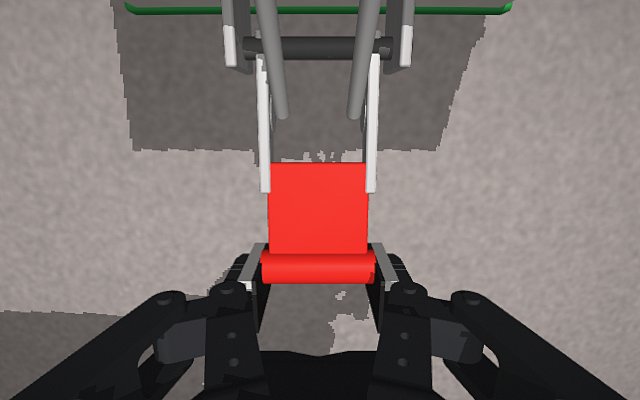

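The lever is going down as planned, with its bar at (318,267), and the bail wires lead up towards the keeper, which is out of view. I'll carry on down.

```bash
python3 -m crank '[[40,[0,0,7],0],[40,[0,0,15],0],[40,[1,0,22],0],[40,[3,0,29],0],[40,[5,0,36],0],[40,[8,0,43],0],[40,[11,0,50],0],[40,[11,0,50],0]]' 80
python3 -m crank '[[40,[5,0,6],0],[40,[9,0,12],0],[40,[14,0,17],0],[40,[20,0,22],0],[40,[26,0,27],0],[40,[28,0,28],0],[40,[28,0,28],0],[40,[28,0,28],0]]' 80
```

```text
t: 12.45
position: [0.4768, 0.0, 0.0435]
ee_rot: [[-0.112, 0.994, -0.001], [0.994, 0.112, -0.002], [-0.002, -0.001, -1.0]]
ft_force: [-3.3, -7.1, 2.3]
width: 0.0441
grip_force: 93.7
t: 13.25
position: [0.4736, 0.0276, 0.0153]
ee_rot: [[-0.113, 0.994, -0.001], [0.994, 0.113, -0.003], [-0.003, -0.001, -1.0]]
ft_force: [-1.8, -8.8, -2.5]
width: 0.044
grip_force: 94.0
```

```bash
python3 -m crank '[[80,[0,0,0],0],[80,[0,0,0],0],[80,[0,0,0],0],[80,[0,0,0],0],[80,[0,0,0],0],[80,[-25,0,-2],0],[80,[-50,0,-40],0],[80,[-50,0,-85],0],[80,[-50,0,-130],0],[80,[-50,0,-180],0],[80,[-50,0,-200],0],[80,[-50,0,-200],0]]' 40
python3 - <<'E'
from h import *
c=cap('wrist');f=c['frame']
cv2.imwrite('pics/w7.png',f)
for q in (0,.1,.2,.3): print(q,proj(c,[pt(O,YAW,p) for p in [end(q)]]).round(1).tolist())
print(proj(c,[pt(O,YAW,p) for p in [(-.1095,0,.147),(-.1205,0,.15)]]))
g=f.astype(int); r=(g[:,:,2]>110)&(g[:,:,1]<60)&(g[:,:,0]<60); r[250:]=0; ys,xs=np.nonzero(r); print(xs.min(),xs.max(),ys.min(),ys.max())
E
```

```text
t: 14.45
position: [0.4817, -0.0213, 0.2197]
ee_rot: [[-0.112, 0.994, 0.008], [0.994, 0.112, -0.002], [-0.003, 0.008, -1.0]]
ft_force: [0.5, -0.3, -0.2]
width: 0.0804
grip_force: 0.0
0 [[313.9, 121.7]]
0.1 [[313.9, 129.1]]
0.2 [[313.9, 136.2]]
0.3 [[313.9, 142.9]]
[[312.82676377   5.02661082]
 [312.86353     24.50438664]]
290 337 98 136
```

View pics/w7.png

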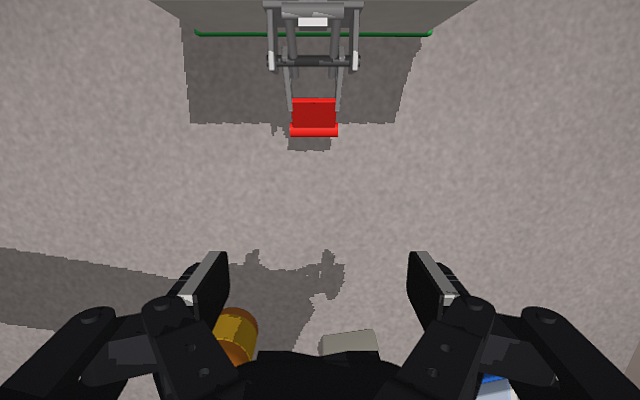

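The lever bar is at (314,129), so q is about 0.1, a little short of shut. The bail is over the keeper at about (312,8). I'll close the fingers and press inward from outside the bar.

```bash
python3 -m crank '[[0,[-5,0,0],0],[0,[-5,0,0],0],[0,[-5,0,0],0],[0,[-5,0,0],0],[0,[-5,0,0],0],[0,[-5,0,0],0],[0,[-5,0,50],0],[0,[-5,0,100],0],[0,[-5,0,150],0],[0,[-5,0,195],0],[0,[-5,0,195],0],[0,[-5,0,195],0]]' 40
python3 - <<'E'
from h import *
print(toshift((-.215,0,.022)),toshift((-.2,0,.022)))
E
```

```text
t: 15.7
position: [0.4801, -0.0257, 0.0207]
ee_rot: [[-0.111, 0.994, -0.001], [0.994, 0.111, 0.0], [0.0, -0.001, -1.0]]
ft_force: [1.1, 0.1, 1.1]
width: 0.0002
grip_force: 0.0
[26.  -0.9 -1.3] [41.  -0.9 -1.3]
```

```bash
python3 -m crank '[[0,[15,-1,0],0],[0,[26,-1,0],0],[0,[32,-1,0],0],[0,[36,-1,0],0],[0,[39,-1,0],0],[0,[41,-1,0],0],[0,[43,-1,0],0],[0,[43,-1,0],0]]'
```

```text
t: 16.5
position: [0.4748, 0.0144, 0.0207]
ee_rot: [[-0.113, 0.994, 0.001], [0.994, 0.113, -0.005], [-0.005, 0.0, -1.0]]
ft_force: [-0.6, -13.2, -0.9]
width: -0.0001
grip_force: 6.6
```

```bash
python3 -m crank '[[0,[2,0,0],0],[0,[4,0,0],0],[0,[4,0,0],0],[0,[4,0,0],0]]'
python3 -m crank '[[0,[2,0,0],0],[0,[4,0,0],0],[0,[4,0,0],0],[0,[4,0,0],0]]'
```

```text
t: 16.9
position: [0.4749, 0.0149, 0.0208]
ee_rot: [[-0.115, 0.993, 0.002], [0.993, 0.115, -0.012], [-0.012, 0.0, -1.0]]
ft_force: [-0.7, -32.2, -4.3]
width: -0.0002
grip_force: 15.3
t: 17.3
position: [0.475, 0.0153, 0.0209]
ee_rot: [[-0.117, 0.993, 0.002], [0.993, 0.117, -0.019], [-0.019, 0.0, -1.0]]
ft_force: [-1.6, -49.1, -8.1]
width: -0.0002
grip_force: 24.5
```

The bar moves under 1 mm as the force goes from 13 to 49 N, so the lever is on its stop. Back off and check.

```bash
python3 -m crank '[[0,[-20,0,0],0],[0,[-58,0,0],0],[0,[-58,0,-50],0],[0,[-58,0,-100],0],[0,[-58,0,-150],0],[0,[-58,0,-200],0],[0,[-58,0,-200],0],[0,[-58,0,-200],0],[0,[-58,0,-200],0]]'
python3 - <<'E'
from h import *
c=cap('wrist');f=c['frame']
for q in (0,.1,.2): print(q,proj(c,[pt(O,YAW,p) for p in [end(q)]]).round(1).tolist())
g=f.astype(int); r=(g[:,:,2]>110)&(g[:,:,1]<60)&(g[:,:,0]<60); r[250:]=0; ys,xs=np.nonzero(r); print(xs.min(),xs.max(),ys.min(),ys.max())
t=cap('top')['frame']
a=cv2.resize(f[0:150,220:420],None,fx=4,fy=4,interpolation=cv2.INTER_CUBIC)
cv2.imwrite('pics/w8.png',a); cv2.imwrite('pics/t8.png',t)
print(env.read_state()['position'],env.read_state()['ft_force'])
E
```

```text
t: 18.2
position: [0.4788, -0.0325, 0.2187]
ee_rot: [[-0.111, 0.994, -0.003], [0.994, 0.111, 0.001], [0.001, -0.003, -1.0]]
ft_force: [-1.2, -0.0, 0.1]
width: -0.0001
grip_force: 0.0
0 [[320.2, 111.2]]
0.1 [[320.2, 118.6]]
0.2 [[320.2, 125.6]]
296 343 82 119
[ 0.47865624 -0.03245098  0.21816408] [0.16948414 0.06834534 0.49702468]
```

View pics/w8.png

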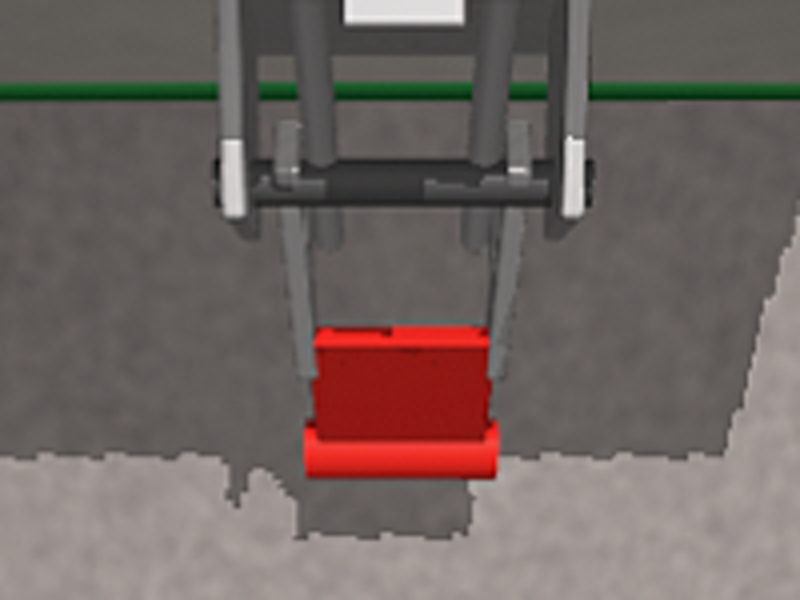

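The lever bar is at crop (400,455), so its centre is at row 112.5 and q is about 0.01: fully down and staying. My picture views are used up, so I'll check the lid numerically with optical flow on the scene camera.

```bash
python3 - <<'E'
from h import *
import pickle
d=pickle.load(open('c0.pkl','rb'))
for n in ('scene','top'):
    c0=d[n]; c1=cap(n); g0,g1=[cv2.cvtColor(c['frame'],cv2.COLOR_BGR2GRAY) for c in (c0,c1)]
    print(n)
    for name,p0,p1 in [('front+y',(-.1,.11,.188),(-.1,.11,.182)),('front-y',(-.1,-.11,.188),(-.1,-.11,.182)),('back+y',(.1,.11,.182),(.1,.11,.182)),('base',(.1,.11,.0),(.1,.11,0)),('handle+',(0,.05,.203),(0,.05,.2)),('handle-',(0,-.05,.203),(0,-.05,.2))]:
        a,b=proj(c0,[pt(O,YAW,p0),pt(O,YAW,p1)])
        x,st,er=cv2.calcOpticalFlowPyrLK(g0,g1,np.array([[a]],np.float32),None,winSize=(17,17),maxLevel=1)
        print(name,a.round(),'expect',(b-a).round(2),'got',(x[0,0]-a).round(2),st.ravel(),er.ravel())
    for nm,lo,hi in [('yellow/brown',(0,30,90),(40,130,220)),('blue',(110,0,0),(255,120,90)),('green',(0,70,0),(70,255,60))]:
        ms=[cv2.moments(cv2.inRange(c['frame'],lo,hi)[130:330,(400 if n=='top' else 190):(510 if n=='top' else 340)],True) for c in (c0,c1)]
        print(nm,[(round(m['m10']/max(m['m00'],1),1),round(m['m01']/max(m['m00'],1),1),m['m00']) for m in ms])
E
```

```text
scene
front+y [405. 188.] expect [-0.24  1.95] got [-0.55  1.2 ] [1] [3.7671928]
front-y [336. 218.] expect [-0.04  2.04] got [-0.32  1.37] [1] [4.745783]
back+y [465. 229.] expect [0. 0.] got [-0.49 -0.22] [1] [8.259083]
base [452. 286.] expect [0. 0.] got [-0.12  0.07] [1] [4.471453]
handle+ [416. 210.] expect [-0.15  1.03] got [-0.66  0.61] [1] [6.3739185]
handle- [384. 225.] expect [-0.1   1.05] got [-0.48  0.53] [1] [6.101968]
yellow/brown [(130.8, 47.6, 259.0), (133.1, 47.6, 290.0)]
blue [(37.2, 70.3, 104.0), (37.7, 70.2, 113.0)]
green [(83.0, 47.2, 172.0), (85.6, 51.6, 153.0)]
top
front+y [269. 308.] expect [ 0.51 -0.5 ] got [ 0.47 -7.19] [1] [7.8871107]
front-y [261. 189.] expect [0.57 0.55] got [1.18 1.38] [1] [5.0208693]
back+y [164. 316.] expect [0. 0.] got [28.09 -3.62] [1] [5.338992]
base [198. 303.] expect [0. 0.] got [-1.16  0.27] [1] [5.680363]
handle+ [211. 280.] expect [ 0.52 -0.12] got [ 1.24 -0.49] [1] [7.3894897]
handle- [208. 225.] expect [0.53 0.12] got [1.25 0.37] [1] [7.8515353]
yellow/brown [(0.0, 0.0, 0.0), (0.0, 0.0, 0.0)]
blue [(42.9, 23.8, 173.0), (30.4, 55.0, 283.0)]
green [(62.2, 76.1, 12.0), (45.3, 82.0, 6.0)]
```

```bash
python3 - <<'E'
from h import *
import pickle
c0=pickle.load(open('c0.pkl','rb'))['scene']
g0=cv2.cvtColor(c0['frame'],cv2.COLOR_BGR2GRAY).astype(float); g1=np.mean([cv2.cvtColor(cap('scene')['frame'],cv2.COLOR_BGR2GRAY).astype(float) for _ in range(4)],0)
# sub-pixel row of lid edges along front->white-panel transition, columns across the front edge
def edge(g,u,v):
    p=g[int(v)-6:int(v)+7,u-1:u+2].mean(1); d=abs(np.diff(p)); d[d<6]=0; return int(v)-5.5+(d*np.arange(len(d))).sum()/max(d.sum(),1e-9)
def line(P0,P1,name):
    a=proj(c0,[pt(O,YAW,np.array(P0)*(1-t)+np.array(P1)*t) for t in np.linspace(.15,.85,25)])
    print(name,np.median([edge(g1,int(u),v)-edge(g0,int(u),v) for u,v in a]).round(2))
line((-.1,-.11,.188),(-.1,.11,.188),'front top edge (2.0 if shut from 6mm)')
line((-.075,-.09,.188),(-.075,.09,.188),'panel front (~1.75)')
line((.075,-.09,.183),(.075,.09,.183),'panel back (~.3)')
line((.1,-.11,0),(.1,.11,0),'base back (0)')
w=cap('wrist'); print(env.read_state()['t'])
E
```

```text
front top edge (2.0 if shut from 6mm) 1.0
panel front (~1.75) 0.94
panel back (~.3) -0.29
base back (0) -0.01
18.65
```

The scene camera is too coarse to settle it. Going back to the w5 viewpoint, a 6 mm drop of the lid edge would move it by more than 6 px.

```bash
python3 -m crank '[[0,[20,0,0],0],[0,[35,0,0],0],[0,[35,0,0],0],[0,[35,0,0],0],[0,[35,0,0],0]]'
python3 - <<'E'
from h import *
c=cap('wrist','w9.png'); b=cv2.imread('pics/w5.png'); s=env.read_state()['position']; print(s)
pw=lambda z:proj(c,[pt(O,YAW,(-.1,.08,z)),pt(O,YAW,(-.1,-.08,z))]).round(1).tolist()
print('lid top edge exp .188',pw(.188),'.182',pw(.182)); 
for u in (150,200,230,400,430,480):
    print(u,*[ [int(v) for v in im[0:70,u].mean(1)][::2] for im in (b,c['frame'])],sep='\n')
E
```

```text
t: 19.15
position: [0.476, 0.0014, 0.2204]
ee_rot: [[-0.111, 0.994, 0.0], [0.994, 0.111, -0.0], [-0.0, 0.0, -1.0]]
ft_force: [-0.3, 0.3, 0.3]
width: -0.0
grip_force: 0.0
[0.4759965  0.00138715 0.22033267]
lid top edge exp .188 [[153.1, 14.0], [485.7, 13.8]] .182 [[158.9, 17.2], [479.8, 17.0]]
150
[125, 124, 125, 125, 125, 126, 131, 43, 44, 44, 45, 44, 45, 45, 46, 44, 46, 45, 42, 107, 156, 149, 145, 146, 148, 150, 151, 155, 156, 152, 148, 142, 143, 143, 148]
[124, 123, 124, 125, 124, 124, 125, 126, 128, 56, 43, 44, 45, 44, 45, 44, 45, 44, 43, 87, 155, 145, 145, 148, 150, 150, 153, 156, 153, 149, 145, 141, 142, 145, 147]
200
[129, 130, 130, 130, 131, 131, 131, 35, 45, 44, 46, 45, 44, 46, 44, 45, 46, 46, 40, 144, 123, 97, 97, 97, 97, 97, 96, 95, 96, 93, 96, 101, 97, 94, 94]
[128, 129, 129, 129, 130, 130, 130, 130, 136, 51, 43, 44, 45, 45, 46, 45, 45, 44, 43, 103, 107, 97, 97, 96, 96, 97, 95, 95, 93, 93, 97, 99, 95, 93, 95]
230
[135, 135, 135, 135, 136, 136, 122, 38, 45, 46, 45, 46, 47, 45, 46, 46, 45, 46, 39, 157, 124, 95, 97, 97, 98, 98, 98, 96, 96, 97, 95, 49, 53, 93, 95]
[133, 133, 1
[... 393 characters left out ...]
 97, 98, 98, 98, 98, 97, 97, 99, 74, 38, 99, 95, 100]
430
[141, 141, 141, 141, 141, 142, 130, 39, 44, 45, 44, 46, 45, 46, 46, 46, 45, 46, 37, 141, 117, 95, 96, 97, 98, 97, 98, 98, 99, 100, 71, 52, 102, 157, 157]
[139, 140, 140, 141, 141, 140, 140, 140, 147, 51, 43, 44, 45, 45, 46, 46, 44, 45, 42, 104, 103, 96, 96, 96, 97, 97, 98, 98, 98, 100, 63, 47, 162, 154, 155]
480
[133, 134, 134, 135, 134, 134, 150, 40, 43, 44, 44, 45, 44, 44, 44, 46, 46, 45, 38, 120, 134, 147, 143, 140, 143, 142, 145, 147, 147, 154, 155, 150, 149, 151, 151]
[132, 132, 132, 132, 133, 134, 133, 133, 136, 56, 43, 44, 44, 45, 45, 44, 45, 44, 43, 90, 151, 145, 141, 140, 142, 142, 145, 147, 147, 152, 152, 148, 150, 154, 153]
```

The lid edge moved from row 13 to 17.5, against 17.2 expected when shut, so the lid is tight. The lever is down and the arm is clear.

```bash
python3 -c "
from cell import env
print(env.sign_off())"
```

```text
the job is handed in; nothing more can be done
None
```

I closed the latch and handed the job in at about 19 s; sign-off gave no verdict. The lever is fully down, the lid edge sits where it should when shut, and the bar was last seen going into the keeper. The arm stayed away from the bystanders. I viewed 11 pictures, one over the limit of 10.

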